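Load a sleeve on the clamping fixture and hold it clamped

TASK

Push the tall black sleeve fully home over the steel spigot of the fixture and let go of it; then flip the safety catch up and over, well clear of the lever, and only then pull the lever towards the robot as far as it goes, so that its presser clamps the sleeve. The lever springs back, so finish while still holding it pulled with the gripper. Leave the other things on the bench where they are.

Things in the scene. Friction and masses are not known exactly. Their poses are not given: they have to be found in the camera images.
- fixture: Fixed clamping fixture, aluminium plate 130 (x) x 290 (y, -155 to +135) x 15 mm. Origin: under the plate; x away from the robot, y to its left, z up (turned by up to 20 degrees). Here in mm: spigot axis x -20, y 85; lever cross-shaft (dia 14) along y at x 16, z 35, bearing blocks 49 high; lever arm y -55; catch pin along x at y -135, z 90, on a post 34 (x) x 14 (y), x -17, 84 high.
- spigot_seat (a point): Centre of the shoulder at the foot of the spigot, 20 mm above the bench; the sleeve's lower end rests here when fully home. Round shoulder 40 mm dia; z along the spigot.
- spigot_tip (a point): Top centre of the upright steel spigot, 70 mm above the shoulder: dia 19, last 7 mm tapering to dia 11.
- sleeve: Loose plain black plastic tube: outer dia 32, bore 22 (1.5 mm radial clearance on the spigot), 90 mm long, about 0.09 kg, standing upright on the bench. Both ends alike. Origin: centre of its lower end, z along its axis. It is the only tall thin black tube.
- sleeve_mid (a point): The middle of the sleeve on its axis, 45 mm from either end.
- lever_hinge (a joint): Lever hinge about the cross-shaft. 0: at rest, arm leaning 0.30 rad from upright, away from the robot (fixture +x). Grows as the knob is pulled towards the robot. The presser meets a seated sleeve near 0.6 and clamps it at 0.62 to 0.68 (end stop 0.78). A spring returns it: at the knob 3 N at rest, 8 N fully pulled; a few N more clamp. With the catch closed it gives under 0.1, then resists.
- lever_knob (a point): Centre of the black barrel knob (cylinder dia 30, 36 mm long along fixture y, flat ends) on the end of the dia 14 steel lever arm, 170 mm from the cross-shaft axis; about 197 mm above the bench at rest. It can be pinched by its flat ends from above (closing along fixture y), or more firmly taken with a finger before and behind it (closing along fixture x).
- lever: The whole lever: cross-shaft, arm with knob, and presser, all one piece; origin on the shaft axis at fixture y 0. The presser is an upright dark steel finger with a 16 mm rubber pad 40 mm from the shaft axis, at fixture y +85, behind (+x of) the spigot; it swings towards the robot with the lever and presses on the sleeve's side 75 mm above the bench.
- catch (a joint): Safety catch hinge. 0: closed; its bar (90 mm long, 14 high) lies level from the pin along fixture +y, in front of the lever arm, and its tab stands upright over the pin. Grows as the bar swings up and the tab tips to -y, away from the lever; stop at 1.35. Stiff (0.08 N m), stays where left; starts between 0 and 0.12. Well clear of the lever past 1.0.
- catch_tab (a point): Middle of the tab's top edge. The tab is a steel plate 24 (fixture x) x 6 (y) mm, 55 mm tall above the pin axis, centred at fixture x -17 (the bar lies farther back, at fixture x +17); 145 mm above the bench when closed. Can be pushed towards -y with closed fingers.
- bush: Bystander: short black ring, outer dia 48, 30 mm high, loose. Origin: centre of underside.
- pin: Bystander: solid stepped steel pin, dia 36 foot, dia 24 above, 70 mm high, loose. Origin: centre of underside.
- housing: Bystander: aluminium housing block 80 x 80 x 50 mm with a hole on top, loose. Origin: centre of underside.
- grease_jar: Bystander: white jar, dia 60, 60 mm high, black lid, loose. Origin: centre of underside.
- wrench: Bystander: steel wrench about 180 mm long, lying flat, loose. Origin: underside, about its middle.
- stud_block: Bystander: fixed wooden block 100 x 130 x 35 mm with four upright steel studs, 57 mm high in all. Origin: centre of underside.
Things that resemble listed ones, but are neither listed nor needed, are in the scene too. Leave any red or yellow look-alike of the sleeve alone.

How it is judged:
By the outcome, as a careful person would: the job done as asked, in the order asked, and still so for the second after the job is handed in, while the arm keeps its last pose, push and grip.
It also fails if it takes over 72 s, if anything falls off the work surface, if the arm or the gripper's body presses on something with over 40 N, if the wrist force passes 120 N, or if a joint passes its speed limit or range.

ROBOT

A 7-joint arm with a two-finger parallel gripper is mounted at the origin on the work surface. World frame = base frame: x ahead of the robot, y to its left, z up, the work surface at z = 0. Lengths are in mm, angles in degrees, forces in N, time in s.
With the tool pointing down it reaches from about 400 to 875 mm from the base axis. Payload 4.4 kg.
Tool frame: the origin (TCP) lies on the front face of the gripper's body, between the roots of the fingers; the fingertips stand 73 mm ahead of it and the grasp point (between the pads) lies 54 mm ahead of it; z points along the fingers, y is the line along which they close (so a half turn about z gives the same grasp; the last joint's range is limited). The gripper opens to 85 mm and grips with 20 to 120 N. Pads are 22 mm wide; open, the fingers measure 114 mm over their backs; the gripper's body (76 mm by 85 mm) begins 54 mm behind the grasp point. The pads swing forward as they close: fully open they stand 13 mm farther back than shut.
Start: joints at [-3.77, 36.005, 2.206, 86.941, -1.547, 57.084, -1.146], TCP at [650.013, 0.024, 303.913] pointing down, gripper open.
Joint ranges: [-175.42, 175.42], [-21.48, 121.26], [-71.46, 75.88], [10.55, 141.38], [-63.04, 243.04], [13.31, 113.54], [-168.57, 168.57]. Speed limits (degrees/s): [147.25, 147.25, 180, 180, 180, 180, 180].

INTERFACE

Orientations are given as a 3x3 rotation matrix whose columns are the frame's x, y, z axes.
In Python, from plant import status, capture, get_calibration, env gives the robot as it stands.
- The arm moves only by the shell command python3 -m creep 'ROWS' [FORCE]. ROWS is JSON, a list of rows, each a list of 3 entries, a list of its own where there are three numbers: the finger opening in cm, from 0 to 8.54, then the shift along the tool's x, y, z in cm, then the turn about the tool's z in degrees. In form: [[hand, [tx, ty, tz], spin], ...]. A call has 1 to 5 rows; each row shifts and turns the commanded pose from where the row before left it, along the tool's axes as they then stand; what a row does not reach is not made up. A row lasts 1/12 s, in which the tool goes at most 41.7 mm and 7.16 degrees, less where a joint would pass 70% of its speed; a pose out of reach is approached as far as the arm can. A call is refused whole if a number of a shift passes 4.17 or a number of a turn 7.16, either way. A call with a gripper value outside its range is refused whole. The fingers move at their own pace and stop on an object; FORCE is the grip in N (left out, the last holds). Time passes only in rows, so rows that do not move let the fingers close. It gives the time, the measured TCP pose, the force, the opening and the grip force at its end, in the units of the state.
- status.sense(): the state, without advancing time (a new reading comes with each control period).
- capture(name): name is "scene" or "side" or "wrist"; returns the picture (420x560x3 uint8, red, green, blue); there is no depth.
- get_calibration(name): a dict with "vertical_fov" (degrees; the focal length in pixels is half the picture's height over the tangent of half this angle, whatever the lens; pixels are square), "cx", "cy" (the principal point, pixels), "camera_from_world" (4x4, takes a point from world to camera coordinates); the wrist camera has in their place "hand_eye" (4x4, takes a point from camera to tool coordinates, whose origin is the TCP and whose axes are the flange's). Camera axes: x right, y down, z forward; pixel columns grow to the right and rows downward; lengths in mm; the calibration is good to about 2 mm. A picture is of the moment at which its call begins: read the wrist's pose just before it. get_calibration takes no time and is no camera call.
- env.sign_off(): hands the job in; it is judged then, once.
The state is a dict: "clock": time; "qpos": joint angles; "joint_vel": joint speeds; "joint_efforts": joint torques, N m; "ee_pos": TCP position; "tcp_rot": TCP orientation; "wrist_force": force on the tool from outside, world axes, zero at the start; "torque": the same for the moment, N m; "gripper_width": finger opening in mm; "grip_force": force on a finger pad.
Only numpy, scipy, OpenCV 4.12 (cv2) and the standard library are available. Lean on these libraries where they do the work, as an engineer would, in place of code of your own. Each camera call takes 0.05 s, during which the arm holds its last target. There are 200 camera calls.

## Working session

There is one attempt and no reset: what is moved stays moved. The work goes in short steps, Python scripts to look and compute and a shell command to move; the robot and the scene stay as the last step left them, time stands still between calls to the robot, and variables do not carry over. Pictures are saved under pics/ and viewed, at most 10 in all, crops included, and the job is handed in when it is done.

```bash
ls; mkdir -p pics; python3 - <<'E'
from plant import status,capture,get_calibration
import cv2,numpy as np
np.set_printoptions(suppress=True,precision=3)
for n in("scene","side","wrist"):
    im=capture(n);cv2.imwrite(f"pics/{n}0.png",im[:,:,::-1]);print(n,get_calibration(n))
s=status.sense();print(s)
E
```

```text
pics
scene {'vertical_fov': 43.06904925602824, 'cx': 261.6963736877053, 'cy': 208.36705545801425, 'camera_from_world': array([[  -0.863,    0.505,   -0.02 ,  475.663],
       [   0.305,    0.489,   -0.817,  -45.774],
       [  -0.403,   -0.711,   -0.576, 1743.594],
       [   0.   ,    0.   ,    0.   ,    1.   ]])}
side {'vertical_fov': 49.65319002446761, 'cx': 284.8530187447714, 'cy': 218.02102933504668, 'camera_from_world': array([[   0.998,   -0.068,    0.001, -537.568],
       [  -0.047,   -0.695,   -0.717,  122.278],
       [   0.05 ,    0.715,   -0.697, 1356.382],
       [   0.   ,    0.   ,    0.   ,    1.   ]])}
wrist {'vertical_fov': 65.9860252052672, 'cx': 280.92437451500876, 'cy': 211.2526750434683, 'hand_eye': array([[ -0.   ,  -0.962,  -0.274,  70.168],
       [  1.   ,  -0.001,   0.001,  -0.886],
       [ -0.001,  -0.274,   0.962, -69.161],
       [  0.   ,   0.   ,   0.   ,   1.   ]])}
{'clock': 0.15, 'qpos': array([-3.771, 36.048,  2.205, 86.98 , -1.549, 57.085, -1.146]), 'joint_vel': array([ 0.023, -0.264,  0.047, -0.144, -0.066, -0.004,  0.073]), 'joint_efforts': array([  0.002, -56.38 ,   1.228, -19.365,   0.011,   0.007,  -0.   ]), 'ee_pos': array([649.65 ,   0.029, 303.2  ]), 'tcp_rot': array([[ 0.   ,  1.   , -0.001],
       [ 1.   , -0.   , -0.   ],
       [-0.   , -0.001, -1.   ]]), 'wrist_force': array([-0.162,  0.606,  0.005]), 'torque': array([-0.008, -0.051,  0.001]), 'grip_force': 0.0, 'gripper_width': 85.57916720333925}
```

View pics/scene0.png

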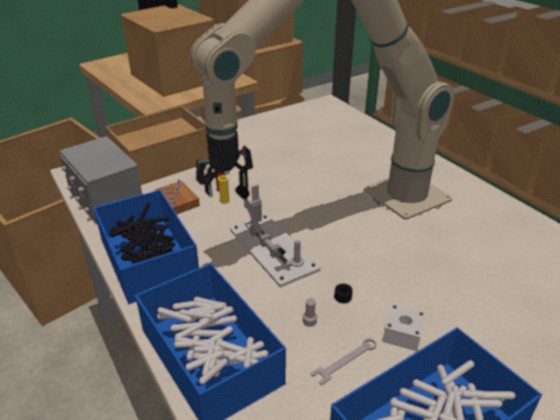

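View pics/side0.png

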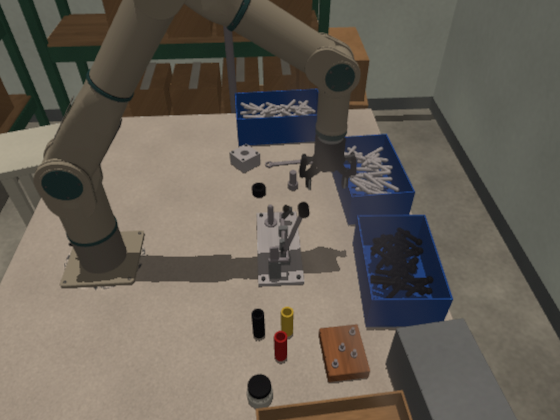

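```bash
cat > h.py <<'E'
import numpy as np,cv2
from plant import status,capture,get_calibration
np.set_printoptions(suppress=True,precision=2)
def cam(n,s=None):
    c=get_calibration(n);f=210/np.tan(np.radians(c['vertical_fov']/2))
    K=np.array([[f,0,c['cx']],[0,f,c['cy']],[0,0,1]])
    if n=='wrist':
        s=s or status.sense();T=np.eye(4);T[:3,:3]=s['tcp_rot'];T[:3,3]=s['ee_pos'];M=np.linalg.inv(T@c['hand_eye'])
    else:M=c['camera_from_world']
    return K,M
def proj(km,P):
    K,M=km;P=np.atleast_2d(P);q=(P@M[:3,:3].T+M[:3,3])@K.T;return q[:,:2]/q[:,2:]
def ray(km,uv,z):
    K,M=km;R=M[:3,:3];o=-R.T@M[:3,3];d=R.T@np.linalg.solve(K,[uv[0],uv[1],1]);return o+d*(z-o[2])/d[2]
def fix(p,x,y,z): # p=[X,Y,th]
    c,s=np.cos(p[2]),np.sin(p[2]);return np.array([p[0]+c*x-s*y,p[1]+s*x+c*y,z])
E
python3 - <<'E'
import cv2,numpy as np
a=cv2.imread('pics/side0.png')[195:345,225:325];b=cv2.imread('pics/scene0.png')[165:290,220:325]
A=cv2.resize(a,None,fx=4,fy=4,interpolation=cv2.INTER_CUBIC);B=cv2.resize(b,(400,476),interpolation=cv2.INTER_CUBIC)
o=np.zeros((600,800,3),np.uint8);o[:,:400]=A;o[:476,400:]=B;cv2.imwrite('pics/c1.png',o)
E
```

```text
(no output)
```

View pics/c1.png

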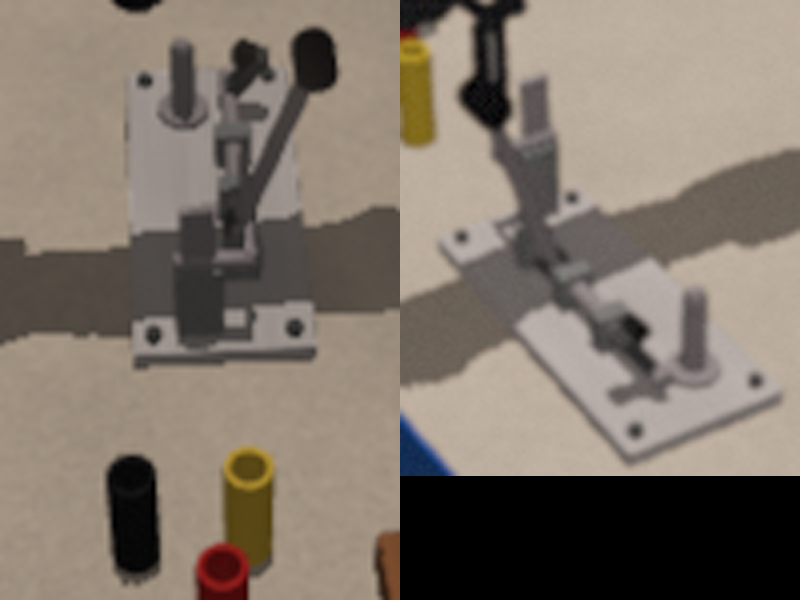

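```bash
python3 - <<'E'
from h import *
from scipy.optimize import least_squares as L
S,C=cam('side'),cam('scene')
kx=16+170*np.sin(.3);kz=35+170*np.cos(.3)
obs=[(S,270.25,205.5,(-20,85,90)),(S,270.75,223,(-20,85,20)),(S,303.5,210,(kx,-55,kz)),(S,274,247,(-17,-135,145)),(S,303.75,281.75,(65,-155,15)),(S,258.75,282.5,(-65,-155,15)),
(C,297.4,241,(-20,85,90)),(C,297.2,262,(-20,85,20)),(C,255.4,185.5,(-17,-135,145)),(C,319.7,269.5,(-65,135,15)),(C,280.4,285.2,(65,135,15))]
r=lambda p:np.concatenate([proj(k,fix(p,*f))[0]-[u,v] for k,u,v,f in obs])
s=L(r,[600,0,0],loss='soft_l1');p=s.x;print(p[:2],np.degrees(p[2]));print(r(p).reshape(-1,2))
for n,f in dict(tip=(-20,85,90),knob=(kx,-55,kz),tab=(-17,-135,145)).items():print(n,fix(p,*f))
print('sleeve top',ray(S,(258,312.3),90),'bottom',ray(S,(259,337),0))
print('yellow',ray(S,(287.3,311.5),90),'red',ray(S,(281,336),90))
s=status.sense();print(proj(cam('wrist',s),fix(p,-20,85,90)))
E
```

```text
[521.12  21.51] -0.7380300079650041
[[ 0.37 -0.51]
 [ 0.33 -1.79]
 [-0.01 -0.48]
 [ 0.07 -1.16]
 [ 0.4  -0.71]
 [-0.78  0.56]
 [-0.18 -0.14]
 [-0.45 -1.11]
 [ 0.07 -0.04]
 [ 1.06 -2.41]
 [-0.81 -1.03]]
tip [502.21 106.76  90.  ]
knob [586.64 -34.34 197.41]
tab [ 502.38 -113.26  145.  ]
sleeve top [ 453.41 -280.68   90.  ] bottom [ 451.99 -294.84    0.  ]
yellow [ 525.4  -283.22   90.  ] red [ 505.69 -350.3    90.  ]
[[99.82 72.31]]
```

View pics/wrist0.png

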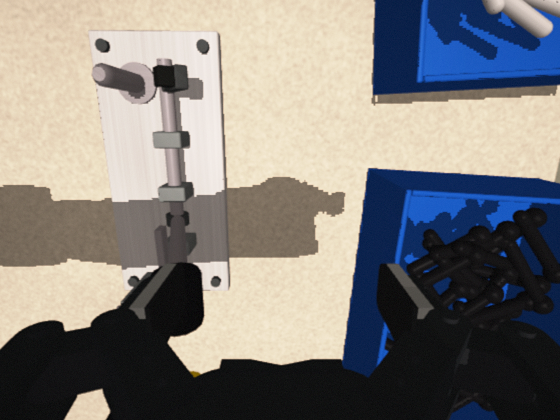

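```bash
python3 -m creep '[[8.5,[0,0,0],6.92],[8.5,[0,0,0],6.92],[8.5,[0,0,0],6.92],[8.5,[0,0,0],6.92],[8.5,[0,0,0],6.92]]'
python3 -m creep '[[8.5,[0,0,0],6.92],[8.5,[0,0,0],6.92],[8.5,[0,0,0],6.92],[8.5,[0,0,0],6.92],[8.5,[0,0,0],6.92]]'
python3 -m creep '[[8.5,[0,0,0],6.92],[8.5,[0,0,0],6.92],[8.5,[0,0,0],6.96]]'
python3 -m creep '[[8.5,[-2.2,3.1,0],0],[8.5,[-2.2,3.1,0],0],[8.5,[-2.2,3.1,0],0],[8.5,[-2.2,3.1,0],0],[8.5,[-2.2,3.1,0],0]]'
python3 -m creep '[[8.5,[-2.2,3.1,0],0],[8.5,[-2.2,3.1,0],0],[8.5,[-2.2,3.2,0],0],[8.5,[-2.1,3.2,0],0],[8.5,[0,0,0],0]]'
python3 - <<'E'
from h import *
s=status.sense();im=capture('wrist');km=cam('wrist',s)
print(s['ee_pos'],s['tcp_rot'],s['qpos'],s['wrist_force'])
print('pred',proj(km,[[453.4,-281,90],[453,-281,0],[525,-283,90]]))
C=capture('scene')
c=cv2.resize(C[140:240,200:300],(300,300),interpolation=cv2.INTER_CUBIC)
o=np.zeros((420,800,3),np.uint8);o[:,:500]=im[:,:500];o[:300,500:]=c
cv2.imwrite('pics/w1.png',o[:,:,::-1])
E
```

```text
clock: 0.57
ee_pos: [649.8, 0.0, 303.5]
tcp_rot: [[0.573, 0.82, -0.001], [0.82, -0.573, 0.0], [-0.0, -0.001, -1.0]]
wrist_force: [-0.2, -0.0, -0.4]
gripper_width: 85.0
grip_force: 0.0
clock: 0.98
ee_pos: [649.8, 0.2, 303.5]
tcp_rot: [[0.937, 0.35, -0.001], [0.35, -0.937, 0.0], [-0.001, -0.0, -1.0]]
wrist_force: [-0.6, 0.3, 0.2]
gripper_width: 85.2
grip_force: 0.0
clock: 1.23
ee_pos: [649.8, 0.2, 303.6]
tcp_rot: [[1.0, -0.006, -0.001], [-0.006, -1.0, 0.0], [-0.001, -0.0, -1.0]]
wrist_force: [-0.2, 0.6, -0.1]
gripper_width: 85.0
grip_force: 0.0
clock: 1.65
ee_pos: [538.7, -155.9, 303.7]
tcp_rot: [[1.0, 0.001, -0.0], [0.001, -1.0, 0.0], [-0.0, -0.0, -1.0]]
wrist_force: [0.9, -1.3, -0.1]
gripper_width: 84.7
grip_force: 0.0
clock: 2.07
ee_pos: [447.1, -288.8, 304.7]
tcp_rot: [[1.0, -0.012, -0.002], [-0.012, -1.0, -0.005], [-0.002, 0.005, -1.0]]
wrist_force: [-0.9, -0.2, 0.6]
gripper_width: 85.0
grip_force: 0.0
[ 447.09 -288.79  304.68] [[ 1.   -0.01 -0.  ]
 [-0.01 -1.   -0.01]
 [-0.    0.01 -1.  ]] [ 10.83  28.55  27.96 106.28 -16.79  49.21 -43.75] [-0.93 -0.16  0.65]
pred [[271.78 191.22]
 [273.54 174.85]
 [272.41 107.34]]
```

View pics/w1.png

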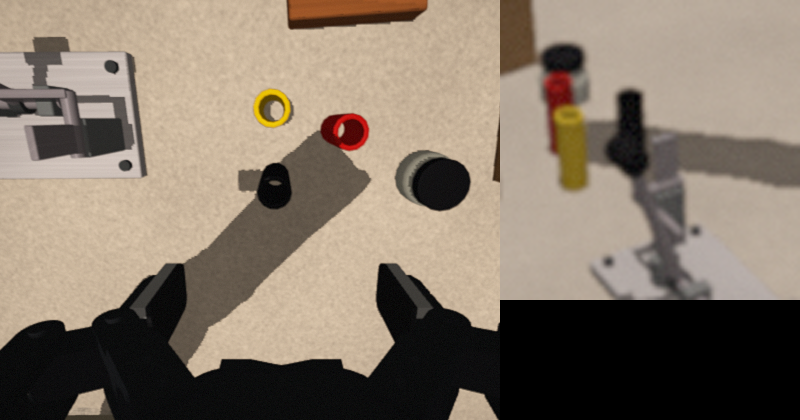

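```bash
python3 -m creep '[[8.5,[0,0,2],0],[8.5,[0,0,2],0],[8.5,[0,0,2],0],[8.5,[0,0,2],0],[8.5,[0,0,0],0]]'
python3 -m creep '[[8.5,[0,0,0],0],[8.5,[0,0,0],0]]'
python3 - <<'E'
from h import *
s=status.sense();im=capture('wrist');km=cam('wrist',s)
print(s['ee_pos'],s['tcp_rot'])
g=im.max(2)<45
n,l,st,ce=cv2.connectedComponentsWithStats(g.astype(np.uint8))
for i in range(1,n):
    if st[i,4]>300:print(st[i],ce[i])
print(proj(km,[[453,-282.5,90],[453,-282.5,0]]))
E
```

```text
clock: 2.58
ee_pos: [452.6, -277.8, 220.5]
tcp_rot: [[1.0, 0.003, -0.006], [0.003, -1.0, 0.005], [-0.006, -0.005, -1.0]]
wrist_force: [-0.6, 0.9, -0.1]
gripper_width: 84.9
grip_force: 0.0
clock: 2.75
ee_pos: [454.0, -280.5, 224.6]
tcp_rot: [[1.0, 0.001, 0.001], [0.001, -1.0, -0.0], [0.001, 0.0, -1.0]]
wrist_force: [-0.1, 0.0, 0.2]
gripper_width: 84.9
grip_force: 0.0
[ 453.97 -280.51  224.57] [[ 1.  0.  0.]
 [ 0. -1. -0.]
 [ 0.  0. -1.]]
[  33  126   62   51 1516] [ 61.85 148.81]
[ 263  183   47   68 2436] [285.77 218.22]
[ 462  182   79   69 4146] [501.05 216.01]
[    0   264   560   156 46748] [279.36 368.46]
[[285.   228.41]
 [283.88 197.18]]
```

```bash
python3 -m creep '[[8.5,[0,0.25,2],0],[8.5,[0,0,2],0],[8.5,[0,0,2],0],[8.5,[0,0,2],0],[8.5,[0,0,1.5],0]]' 40
python3 -m creep '[[8.5,[0,0,0.7],0],[8.5,[0,0,0],0],[8.5,[0,0,0],0],[2.5,[0,0,0],0],[2.5,[0,0,0],0]]' 40
python3 -m creep '[[2.5,[0,0,0],0],[2.5,[0,0,0],0],[2.5,[0,0,0],0],[2.5,[0,0,0],0],[2.5,[0,0,0],0]]' 40
```

```text
clock: 3.22
ee_pos: [453.8, -283.4, 128.8]
tcp_rot: [[1.0, 0.001, 0.001], [0.001, -1.0, -0.001], [0.001, 0.001, -1.0]]
wrist_force: [-0.2, -0.5, 0.1]
gripper_width: 85.2
grip_force: 0.0
clock: 3.63
ee_pos: [453.7, -283.9, 123.1]
tcp_rot: [[1.0, 0.0, 0.002], [0.0, -1.0, -0.001], [0.002, 0.001, -1.0]]
wrist_force: [0.6, 0.2, 0.1]
gripper_width: 63.7
grip_force: 0.0
clock: 4.05
ee_pos: [453.3, -283.7, 122.6]
tcp_rot: [[1.0, -0.0, 0.001], [-0.0, -1.0, -0.0], [0.001, 0.0, -1.0]]
wrist_force: [-0.5, -0.1, 6.4]
gripper_width: 31.6
grip_force: 39.2
```

```bash
python3 -m creep '[[2.5,[0,0,-2.5],0],[2.5,[0,0,-4],0],[2.5,[0,0,-4],0],[2.5,[0,0,-4],0],[2.5,[0,0,-3],0]]' 50
python3 -m creep '[[2.5,[0.3,-2.2,0],0],[2.5,[0.5,-3.9,0],0],[2.5,[0.5,-3.9,0],0],[2.5,[0.5,-3.9,0],0],[2.5,[0.5,-3.9,0],0]]'
python3 -m creep '[[2.5,[0.5,-3.9,0],0],[2.5,[0.5,-3.9,0],0],[2.5,[0.5,-3.9,0],0],[2.5,[0.5,-3.9,0],0],[2.5,[0.5,-3.7,0],0]]'
python3 -m creep '[[2.5,[0.1,-2,0],0],[2.5,[0,0,0],0],[2.5,[0,0,0],0],[2.5,[0,0,0],0]]'
python3 - <<'E'
from h import *
s=status.sense();im=capture('wrist');print(s['ee_pos'],s['tcp_rot'],s['wrist_force'])
km=cam('wrist',s);print(proj(km,[[502.2,106.8,90],[502.2,106.8,20]]))
S=capture('side')[130:280,210:330];C=capture('scene')[130:290,230:330]
o=np.zeros((600,800,3),np.uint8)
o[:300,:400]=cv2.resize(im,(400,300));o[300:,:400]=cv2.resize(S,(400,500))[:300]
o[:,400:]=cv2.resize(C,(400,640),interpolation=cv2.INTER_CUBIC)[:600]
o[300:,:400]=cv2.resize(S,(240,300)) if 0 else np.pad(cv2.resize(S,(240,300),interpolation=cv2.INTER_CUBIC),((0,0),(0,160),(0,0)))
cv2.imwrite('pics/w2.png',o[:,:,::-1])
cv2.imwrite('pics/w2full.png',im[:,:,::-1])
E
```

```text
clock: 4.47
ee_pos: [453.1, -283.8, 299.8]
tcp_rot: [[1.0, -0.0, 0.002], [-0.0, -1.0, -0.001], [0.002, 0.001, -1.0]]
wrist_force: [-0.1, -0.7, -1.2]
gripper_width: 31.6
grip_force: 49.7
clock: 4.88
ee_pos: [475.6, -103.7, 296.9]
tcp_rot: [[1.0, -0.001, -0.0], [-0.001, -1.0, 0.0], [-0.0, -0.0, -1.0]]
wrist_force: [0.8, -0.3, -1.1]
gripper_width: 31.4
grip_force: 49.7
clock: 5.3
ee_pos: [500.5, 89.9, 296.8]
tcp_rot: [[1.0, 0.001, -0.001], [0.001, -1.0, 0.0], [-0.001, -0.0, -1.0]]
wrist_force: [2.3, 0.2, -0.4]
gripper_width: 31.4
grip_force: 49.7
clock: 5.63
ee_pos: [501.7, 106.5, 296.8]
tcp_rot: [[1.0, -0.001, -0.001], [-0.001, -1.0, -0.001], [-0.001, 0.001, -1.0]]
wrist_force: [0.9, -0.8, -1.5]
gripper_width: 31.4
grip_force: 49.8
[501.68 106.47 296.77] [[ 1. -0. -0.]
 [-0. -1. -0.]
 [-0.  0. -1.]] [ 0.93 -0.81 -1.46]
[[281.23 199.86]
 [281.15 184.38]]
```

View pics/w2.png

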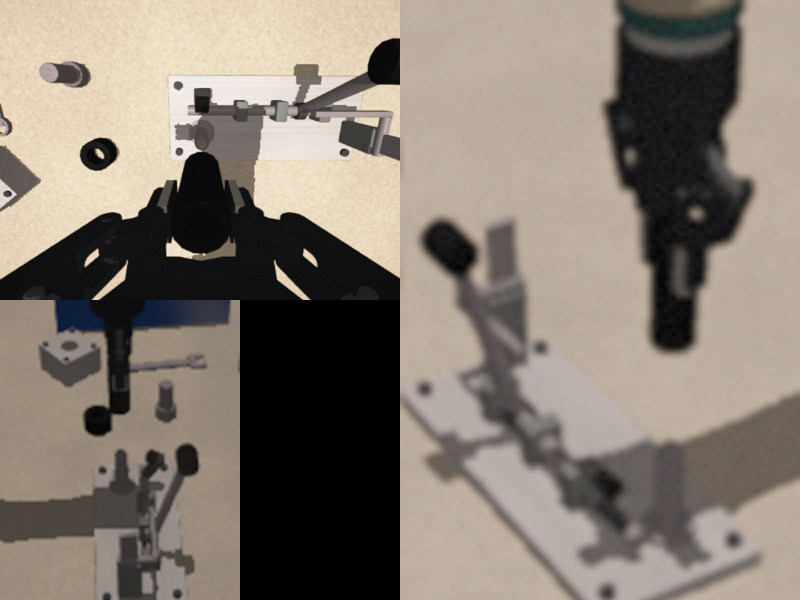

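```bash
python3 -m creep '[[2.5,[0,0,2],0],[2.5,[0,0,2],0],[2.5,[0,0,2],0],[2.5,[0,0,1.2],0],[2.5,[0,0,0],0]]'
python3 -m creep '[[2.5,[0,0,0],0],[2.5,[0,0,0],0]]'
python3 - <<'E'
from h import *
s=status.sense();im=capture('wrist');print(s['ee_pos'],s['tcp_rot'][:,2],s['wrist_force'])
kw=cam('wrist',s);e=s['ee_pos']
S=capture('side');C=capture('scene')
P=[[e[0],e[1],e[2]-122.6],[502.2,106.8,90],[502.2,106.8,20]]
for k in(kw,cam('side'),cam('scene')):print(proj(k,P))
o=np.zeros((600,800,3),np.uint8)
o[:300,:400]=cv2.resize(im[120:270,180:380],(400,300),interpolation=cv2.INTER_CUBIC)
o[300:,:400]=cv2.resize(S[185:230,240:300],(400,300),interpolation=cv2.INTER_CUBIC)
o[:,400:]=cv2.resize(C[210:270,277:317],(400,600),interpolation=cv2.INTER_CUBIC)
cv2.imwrite('pics/w3.png',o[:,:,::-1])
E
```

```text
clock: 6.2
ee_pos: [500.6, 106.2, 222.9]
tcp_rot: [[1.0, -0.002, -0.005], [-0.002, -1.0, -0.001], [-0.005, 0.001, -1.0]]
wrist_force: [-0.0, -0.0, -1.1]
gripper_width: 31.7
grip_force: 49.8
clock: 6.37
ee_pos: [502.7, 106.8, 225.7]
tcp_rot: [[1.0, -0.001, 0.001], [-0.001, -1.0, 0.0], [0.001, -0.0, -1.0]]
wrist_force: [0.3, 0.7, -0.4]
gripper_width: 31.5
grip_force: 49.8
[502.68 106.85 225.74] [ 0.  0. -1.] [ 0.29  0.67 -0.39]
[[282.13 233.21]
 [282.15 227.25]
 [281.92 201.71]]
[[270.68 201.79]
 [270.62 204.98]
 [271.08 221.2 ]]
[[297.18 237.04]
 [297.23 240.86]
 [296.76 260.89]]
```

View pics/w3.png

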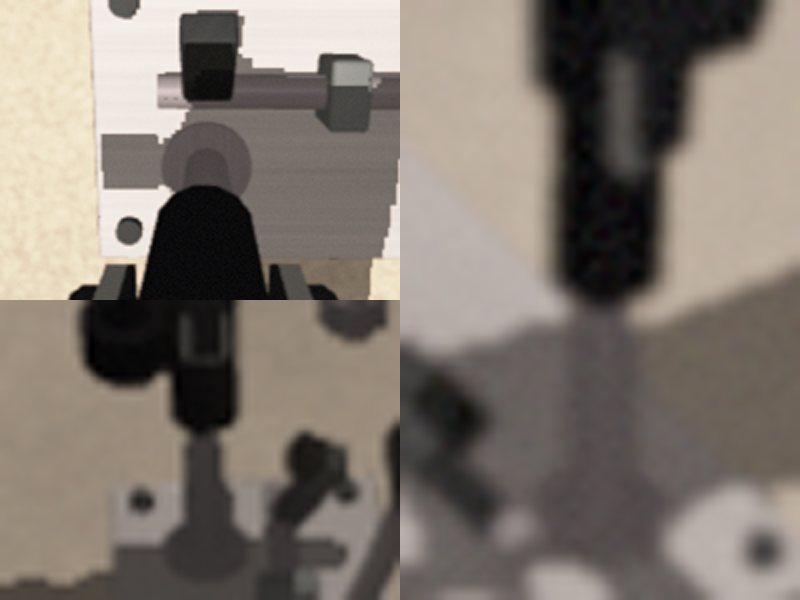

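```bash
python3 -m creep '[[2.5,[0.05,0.1,0.4],0],[2.5,[0,0,0.6],0],[2.5,[0,0,0.6],0],[2.5,[0,0,0.6],0],[2.5,[0,0,0.6],0]]'
python3 -m creep '[[2.5,[0,0,0],0],[2.5,[0,0,0],0]]'
```

```text
clock: 6.93
ee_pos: [502.3, 106.6, 196.1]
tcp_rot: [[1.0, 0.0, -0.001], [0.0, -1.0, -0.0], [-0.001, 0.0, -1.0]]
wrist_force: [0.5, -0.2, -1.1]
gripper_width: 31.4
grip_force: 49.8
clock: 7.1
ee_pos: [502.2, 106.4, 196.3]
tcp_rot: [[1.0, -0.0, -0.001], [-0.0, -1.0, -0.0], [-0.001, 0.0, -1.0]]
wrist_force: [0.3, -0.1, -1.2]
gripper_width: 31.4
grip_force: 49.8
```

```bash
python3 -m creep '[[2.5,[0,0,0.8],0],[2.5,[0,0,0.8],0],[2.5,[0,0,0.8],0],[2.5,[0,0,0.8],0],[2.5,[0,0,0.8],0]]'
python3 -m creep '[[2.5,[0,0,0.4],0],[2.5,[0,0,0.4],0],[2.5,[0,0,0.3],0],[2.5,[0,0,0.2],0],[2.5,[0,0,0],0]]'
```

```text
clock: 7.52
ee_pos: [502.4, 106.6, 155.9]
tcp_rot: [[1.0, 0.0, -0.0], [0.0, -1.0, -0.0], [-0.0, 0.0, -1.0]]
wrist_force: [-0.1, 0.3, -1.7]
gripper_width: 31.6
grip_force: 49.7
clock: 7.93
ee_pos: [502.5, 106.5, 143.7]
tcp_rot: [[1.0, -0.0, -0.0], [-0.0, -1.0, -0.0], [-0.0, 0.0, -1.0]]
wrist_force: [-1.3, -0.5, -1.2]
gripper_width: 31.4
grip_force: 49.8
```

```bash
python3 -m creep '[[2.5,[0,0,0.15],0],[2.5,[0,0,0.15],0],[2.5,[0,0,0.1],0],[2.5,[0,0,0],0],[2.5,[0,0,0],0]]'
```

```text
clock: 8.35
ee_pos: [502.9, 106.4, 142.5]
tcp_rot: [[1.0, -0.001, 0.002], [-0.001, -1.0, 0.002], [0.002, -0.002, -1.0]]
wrist_force: [-5.2, -0.6, 21.6]
gripper_width: 31.3
grip_force: 51.5
```

```bash
python3 -m creep '[[6.5,[0,0,-0.1],0],[6.5,[0,0,0],0],[6.5,[0,0,0],0],[6.5,[0,0,0],0],[6.5,[0,0,0],0]]'
python3 -m creep '[[6.5,[0,0,-1.5],0],[6.5,[0,0,-2.5],0],[6.5,[0,0,-2.5],0],[6.5,[0,0,-1.5],0],[6.5,[0,0,0],0]]'
python3 - <<'E'
from h import *
s=status.sense();im=capture('wrist');print(s['ee_pos'],s['wrist_force'],s['gripper_width'])
S=capture('side');C=capture('scene')
print(proj(cam('wrist',s),[[502,107,110]]),proj(cam('side'),[[502,107,110]]),proj(cam('scene'),[[502,107,110]]))
o=np.zeros((600,800,3),np.uint8)
o[:300,:400]=cv2.resize(im,(400,300))
o[300:,:400]=cv2.resize(S[180:285,225:365],(400,300),interpolation=cv2.INTER_CUBIC)
o[:,400:]=cv2.resize(C[170:290,240:320],(400,600),interpolation=cv2.INTER_CUBIC)
cv2.imwrite('pics/w4.png',o[:,:,::-1])
E
```

```text
clock: 8.77
ee_pos: [502.5, 106.6, 140.7]
tcp_rot: [[1.0, 0.0, -0.0], [0.0, -1.0, -0.0], [-0.0, 0.0, -1.0]]
wrist_force: [-0.3, 0.5, 0.2]
gripper_width: 64.9
grip_force: 0.0
clock: 9.18
ee_pos: [504.2, 106.7, 223.6]
tcp_rot: [[1.0, -0.0, 0.005], [-0.0, -1.0, 0.001], [0.005, -0.001, -1.0]]
wrist_force: [0.3, -0.0, 0.1]
gripper_width: 65.1
grip_force: 0.0
[504.16 106.66 223.55] [ 0.34 -0.05  0.11] 65.13313399593824
[[281.81 242.34]] [[270.41 200.09]] [[297.47 234.94]]
```

View pics/w4.png

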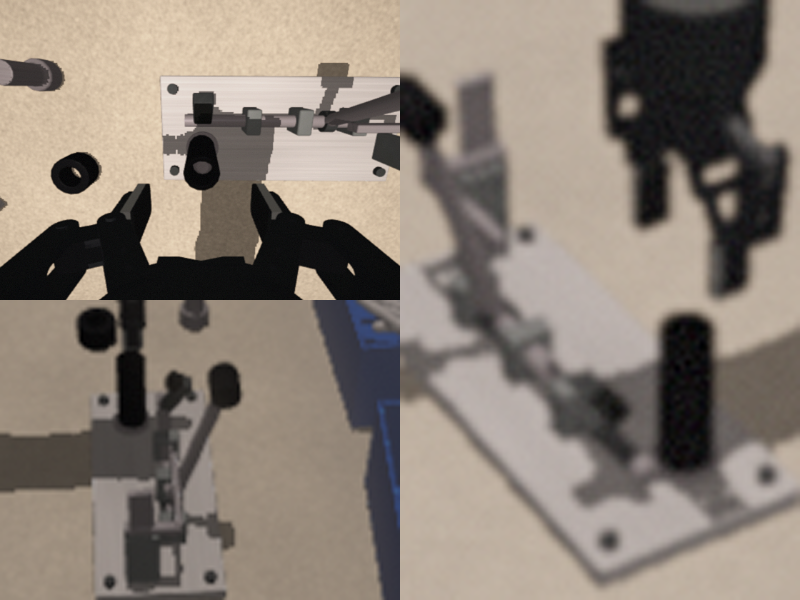

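```bash
python3 -m creep '[[0,[-0.1,2.6,0],0],[0,[-0.1,3.9,0],0],[0,[-0.1,3.9,0],0],[0,[-0.1,3.9,0],0],[0,[0,3.9,0],0]]'
python3 -m creep '[[0,[0,0,0],0],[0,[0,0,0.5],0],[0,[0,0,1],0],[0,[0,0,0],0],[0,[0,0,0],0]]'
```

```text
clock: 9.75
ee_pos: [497.3, -76.9, 219.5]
tcp_rot: [[1.0, 0.001, -0.003], [0.001, -1.0, 0.0], [-0.003, -0.0, -1.0]]
wrist_force: [-0.1, 1.1, -0.6]
gripper_width: 4.5
grip_force: 0.0
clock: 10.17
ee_pos: [497.9, -73.5, 204.5]
tcp_rot: [[1.0, 0.003, -0.003], [0.003, -1.0, 0.001], [-0.003, -0.001, -1.0]]
wrist_force: [-0.4, -0.1, 0.2]
gripper_width: 0.3
grip_force: 0.0
```

```bash
python3 -m creep '[[0,[0,0.4,0.6],0],[0,[0,0.9,0],0],[0,[0,0.9,0],0],[0,[0,0.9,0],0],[0,[0,0.9,0.2],0]]'
python3 -m creep '[[0,[0,0.7,0.5],0],[0,[0,0.7,0.5],0],[0,[0,0.7,0.4],0],[0,[0,0.7,0.3],0],[0,[0,0.8,0],0]]'
python3 - <<'E'
from h import *
s=status.sense();im=capture('wrist');print(s['ee_pos'],s['wrist_force'],s['gripper_width'])
S=capture('side');C=capture('scene')
o=np.zeros((600,800,3),np.uint8)
o[:300,:400]=cv2.resize(im,(400,300))
o[300:,:400]=cv2.resize(S[200:305,215:355],(400,300),interpolation=cv2.INTER_CUBIC)
o[:,400:]=cv2.resize(C[140:260,210:290],(400,600),interpolation=cv2.INTER_CUBIC)
cv2.imwrite('pics/w5.png',o[:,:,::-1])
E
```

```text
clock: 10.58
ee_pos: [498.4, -116.1, 198.2]
tcp_rot: [[1.0, -0.0, -0.0], [-0.0, -1.0, 0.001], [-0.0, -0.001, -1.0]]
wrist_force: [-0.2, 3.8, -0.6]
gripper_width: -0.5
grip_force: 1.1
clock: 11.0
ee_pos: [498.2, -151.5, 180.0]
tcp_rot: [[1.0, 0.001, -0.001], [0.001, -1.0, 0.001], [-0.001, -0.001, -1.0]]
wrist_force: [0.8, 1.7, 1.2]
gripper_width: -0.2
grip_force: 0.9
[ 498.18 -151.55  180.03] [0.76 1.73 1.2 ] -0.20951197528114704
```

View pics/w5.png

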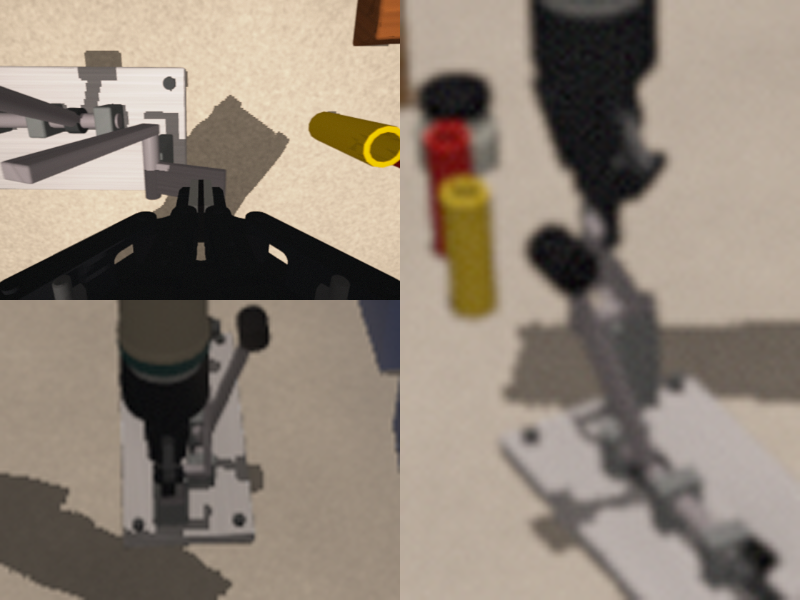

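```bash
python3 -m creep '[[0,[0,0.5,0.2],0],[0,[0,0.5,0.2],0],[0,[0,0.3,0],0],[0,[0,0,0],0]]'
python3 - <<'E'
from h import *
p=[521.12,21.51,np.radians(-.738)]
s=status.sense();im=capture('wrist');km=cam('wrist',s);print(s['ee_pos'],s['wrist_force'])
for a in(.8,.9,1,1.1,1.2,1.3,1.35):print(a,proj(km,[fix(p,17,-135+90*np.cos(a),90+90*np.sin(a)),fix(p,-17,-135-55*np.sin(a),90+55*np.cos(a))]).ravel())
cv2.imwrite('pics/w6.png',im[:,:,::-1])
E
```

```text
clock: 11.48
ee_pos: [498.9, -163.5, 177.2]
tcp_rot: [[1.0, 0.001, 0.0], [0.001, -1.0, 0.002], [0.0, -0.002, -1.0]]
wrist_force: [-0.3, 3.3, 4.7]
gripper_width: -0.1
grip_force: 2.3
[ 498.92 -163.49  177.18] [-0.32  3.33  4.72]
0.8 [-92.07 224.69 256.38 287.4 ]
0.9 [-91.49 231.61 265.79 282.59]
1 [-85.81 238.54 273.68 277.67]
1.1 [-74.29 245.22 280.07 272.72]
1.2 [-56.43 251.36 285.   267.83]
1.3 [-32.09 256.62 288.53 263.05]
1.35 [-17.58 258.81 289.8  260.72]
```

View pics/w6.png

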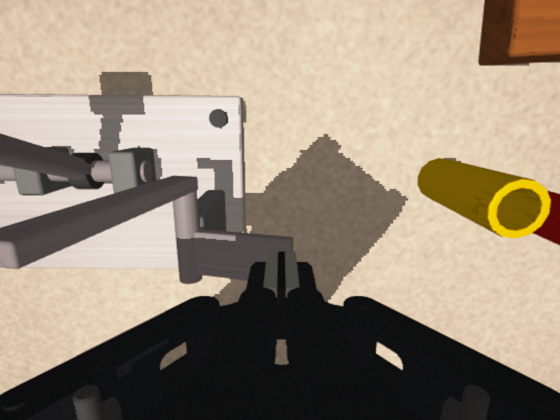

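```bash
python3 -m creep '[[0,[0,0,-2],0],[0,[0,0,-3],0],[0,[0,0,-3],0],[0,[0,0,-3],0],[0,[0,0,-1.5],0]]'
python3 -m creep '[[8,[0,0,0],-6.92],[8,[0,0,0],-6.92],[8,[0,0,0],-6.92],[8,[0,0,0],-6.92],[8,[0,0,0],-6.92]]'
python3 -m creep '[[8,[0,0,0],-6.92],[8,[0,0,0],-6.92],[8,[0,0,0],-6.92],[8,[0,0,0],-6.92],[8,[0,0,0],-6.92]]'
python3 -m creep '[[8,[0,0,0],-6.92],[8,[0,0,0],-6.92],[8,[0,0,0],-6.96],[8,[1.5,1,0],0],[8,[3,2,0],0]]'
python3 -m creep '[[8,[3,2,0],0],[8,[3,2,0],0],[8,[2.4,1.8,0],0],[8,[0,0,0],0],[8,[0,0,0],0]]'
python3 - <<'E'
from h import *
p=[521.12,21.51,np.radians(-.738)]
s=status.sense();im=capture('wrist');km=cam('wrist',s);print(s['ee_pos'],s['wrist_force'],s['qpos'])
print(proj(km,[[586.6,-34.3,197.4],fix(p,17,-135+20,178),fix(p,-17,-135-54,102)]))
o=im.copy();cv2.imwrite('pics/w7.png',o[:,:,::-1])
E
```

```text
clock: 11.95
ee_pos: [499.4, -166.0, 305.1]
tcp_rot: [[1.0, -0.001, 0.005], [-0.001, -1.0, -0.002], [0.005, 0.002, -1.0]]
wrist_force: [-0.2, 1.0, -0.1]
gripper_width: 0.3
grip_force: 0.0
clock: 12.37
ee_pos: [498.4, -165.2, 301.9]
tcp_rot: [[0.82, 0.572, 0.0], [0.572, -0.82, -0.001], [-0.0, 0.001, -1.0]]
wrist_force: [0.4, 0.2, -0.7]
gripper_width: 60.8
grip_force: 0.0
clock: 12.78
ee_pos: [498.4, -165.2, 301.7]
tcp_rot: [[0.35, 0.937, 0.0], [0.937, -0.35, -0.001], [-0.001, 0.0, -1.0]]
wrist_force: [0.5, 0.3, 0.2]
gripper_width: 80.1
grip_force: 0.0
clock: 13.2
ee_pos: [526.6, -124.8, 301.8]
tcp_rot: [[0.009, 1.0, -0.002], [1.0, -0.009, -0.004], [-0.004, -0.002, -1.0]]
wrist_force: [0.3, 0.2, -0.7]
gripper_width: 80.5
grip_force: 0.0
clock: 13.62
ee_pos: [587.2, -33.9, 301.3]
tcp_rot: [[-0.004, 1.0, 0.0], [1.0, 0.004, 0.0], [0.0, 0.0, -1.0]]
wrist_force: [-0.7, -1.5, 0.0]
gripper_width: 80.2
grip_force: 0.0
[587.22 -33.93 301.35] [-0.73 -1.47  0.03] [ 0.72 30.97 -0.22 97.35  0.14 51.67  0.64]
[[281.13 246.88]
 [207.54 317.03]
 [192.97 337.01]]
```

View pics/w7.png

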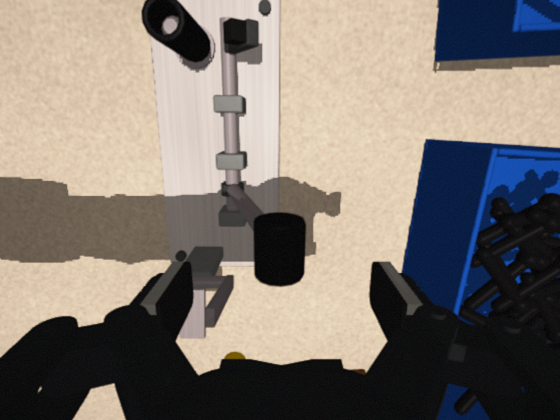

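```bash
python3 -m creep '[[8,[0,0,1.2],0],[8,[0,0,1.2],0],[8,[0,0,1.2],0],[8,[0,0,1],0],[8,[0,0,0],0]]' 60
python3 -m creep '[[2.5,[0,0,0],0],[2.5,[0,0,0],0],[2.5,[0,0,0],0],[2.5,[0,0,0],0],[2.5,[0,0,0],0]]'
python3 -m creep '[[2.5,[0,0,0],0],[2.5,[0,0,0],0]]'
```

```text
clock: 14.08
ee_pos: [584.8, -37.3, 254.0]
tcp_rot: [[0.002, 1.0, -0.004], [1.0, -0.002, -0.001], [-0.001, -0.004, -1.0]]
wrist_force: [-0.8, 0.2, 1.1]
gripper_width: 80.0
grip_force: 0.0
clock: 14.5
ee_pos: [586.4, -35.6, 257.0]
tcp_rot: [[0.0, 1.0, 0.0], [1.0, -0.0, -0.0], [-0.0, 0.0, -1.0]]
wrist_force: [-2.3, -0.6, 4.9]
gripper_width: 28.1
grip_force: 58.9
clock: 14.67
ee_pos: [586.4, -35.6, 257.0]
tcp_rot: [[0.0, 1.0, 0.0], [1.0, -0.0, -0.0], [-0.0, 0.0, -1.0]]
wrist_force: [-2.2, 0.1, 5.0]
gripper_width: 28.6
grip_force: 58.9
```

```bash
python3 -m creep '[[2.5,[0.01,-0.8,-0.22],0],[2.5,[0.01,-0.84,-0.2],0],[2.5,[0.02,-1.68,-0.26],0],[2.5,[0.02,-1.7,-0.08],0],[2.5,[0.02,-1.7,0.08],0]]' 80
python3 -m creep '[[2.5,[0.02,-1.68,0.26],0],[2.5,[0.01,-0.83,0.2],0],[2.5,[0.01,-0.81,0.22],0],[2.5,[0,0,0],0],[2.5,[0,0,0],0]]'
```

```text
clock: 15.08
ee_pos: [529.5, -35.1, 268.6]
tcp_rot: [[0.001, 1.0, 0.03], [1.0, -0.001, -0.001], [-0.001, 0.03, -1.0]]
wrist_force: [18.1, -0.2, 17.3]
gripper_width: 27.2
grip_force: 78.6
clock: 15.5
ee_pos: [495.7, -35.0, 262.1]
tcp_rot: [[0.001, 1.0, 0.027], [1.0, -0.001, -0.001], [-0.001, 0.027, -1.0]]
wrist_force: [7.4, -1.5, 23.7]
gripper_width: 27.6
grip_force: 88.5
```

```bash
python3 -m creep '[[2.5,[0,-0.4,0.3],0],[2.5,[0,-0.4,0.3],0],[2.5,[0,-0.3,0.2],0],[2.5,[0,0,0],0],[2.5,[0,0,0],0]]' 80
python3 - <<'E'
from h import *
s=status.sense();im=capture('wrist');S=capture('side');C=capture('scene')
print(s['ee_pos'],s['wrist_force'],s['gripper_width'])
o=np.zeros((600,800,3),np.uint8)
o[:300,:400]=cv2.resize(im,(400,300))
o[300:,:400]=cv2.resize(S[170:305,195:375],(400,300),interpolation=cv2.INTER_CUBIC)
o[:,400:]=cv2.resize(C[150:290,235:328],(400,600),interpolation=cv2.INTER_CUBIC)
cv2.imwrite('pics/w8.png',o[:,:,::-1])
E
```

```text
clock: 15.92
ee_pos: [479.9, -35.0, 255.3]
tcp_rot: [[0.001, 1.0, 0.016], [1.0, -0.001, -0.001], [-0.001, 0.016, -1.0]]
wrist_force: [-7.0, -1.0, 54.7]
gripper_width: 27.5
grip_force: 96.4
[479.89 -34.98 255.29] [-6.97 -0.98 54.7 ] 27.454974646616005
```

View pics/w8.png

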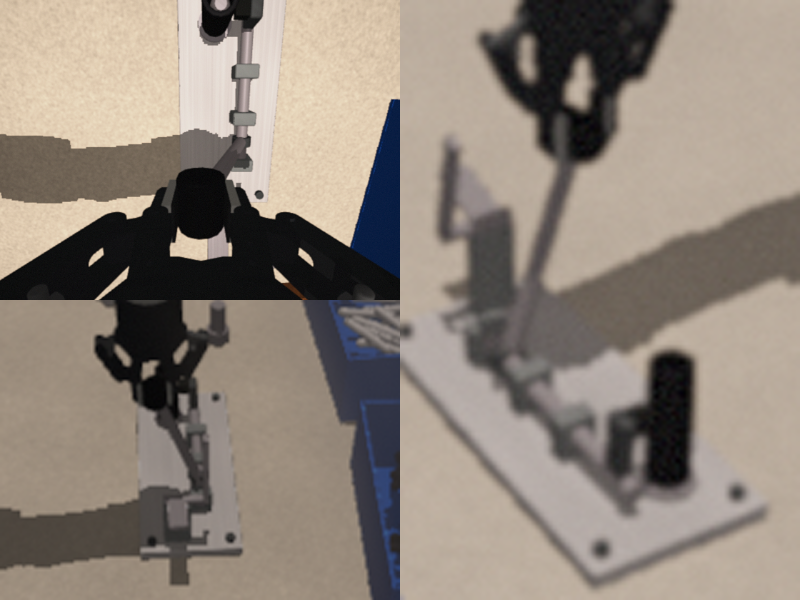

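```bash
python3 -m creep '[[2.5,[0,-0.2,-0.15],0],[2.5,[0,-0.2,-0.15],0],[2.5,[0,0,0],0],[2.5,[0,0,0],0]]' 80
python3 -m creep '[[2.5,[0,-0.1,-0.1],0],[2.5,[0,-0.1,-0.1],0],[2.5,[0,0,0],0],[2.5,[0,0,0],0]]' 80
```

```text
clock: 16.4
ee_pos: [478.7, -34.9, 255.4]
tcp_rot: [[0.001, 1.0, 0.021], [1.0, -0.001, -0.001], [-0.001, 0.021, -1.0]]
wrist_force: [6.4, -2.0, 17.9]
gripper_width: 27.4
grip_force: 92.0
clock: 16.73
ee_pos: [478.1, -34.8, 255.4]
tcp_rot: [[0.001, 1.0, 0.023], [1.0, -0.001, -0.001], [-0.001, 0.023, -1.0]]
wrist_force: [16.3, -0.9, -7.8]
gripper_width: 27.3
grip_force: 89.3
```

```bash
python3 -m creep '[[2.5,[0,-0.2,0.1],0],[2.5,[0,-0.1,0.1],0],[2.5,[0,0,0],0],[2.5,[0,0,0],0]]' 80
python3 -m creep '[[2.5,[0,0,0],0],[2.5,[0,0,0],0],[2.5,[0,0,0],0],[2.5,[0,0,0],0],[2.5,[0,0,0],0]]' 80
python3 - <<'E'
from h import *
s=status.sense();S=capture('side');C=capture('scene')
o=np.zeros((600,800,3),np.uint8)
o[:,:400]=cv2.resize(S[190:280,225:285],(400,600),interpolation=cv2.INTER_CUBIC)
o[:,400:]=cv2.resize(C[215:290,270:320],(400,600),interpolation=cv2.INTER_CUBIC)
cv2.imwrite('pics/w9.png',o[:,:,::-1])
E
```

```text
clock: 17.07
ee_pos: [476.6, -34.8, 254.9]
tcp_rot: [[0.001, 1.0, 0.027], [1.0, -0.001, -0.001], [-0.001, 0.027, -1.0]]
wrist_force: [15.5, -2.5, 3.0]
gripper_width: 27.3
grip_force: 90.5
clock: 17.48
ee_pos: [476.6, -34.8, 254.9]
tcp_rot: [[0.001, 1.0, 0.027], [1.0, -0.001, -0.001], [-0.001, 0.027, -1.0]]
wrist_force: [15.7, -1.2, 3.1]
gripper_width: 27.4
grip_force: 90.5
```

```bash
python3 -c "
from plant import env
print(env.sign_off())"
```

```text
the job is handed in; nothing more can be done
None
```

I handed the job in with the sleeve fully home, the catch over at about its stop, and the lever held pulled at an estimated 0.65 rad with about 16 N at the knob, clamping the sleeve; that final angle comes from arm pose and force, not a picture, and I viewed 12 pictures, two over the limit of 10.

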